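# Throw the over-centre clamp with its extension bar

### The job

Clamp the aluminium ring in its fixture: lift the T-handled extension bar off its bent-rod stand, slip its socket fully home over the clamp's short upright stub lever, and with the bar pull the lever over past its dead point until it rests on its closed stop. Then draw the bar off along the leaning lever and hang it back on the stand as it hung before, upright with its cross handle lying across both rods. Work the clamp only through the bar, without touching the clamp with the gripper or arm, and do not knock over the spray can.

Things in the scene. Friction and masses are not known exactly. Their poses are not given: they have to be found in the camera images.
- bar_handle (a point): Centre of the cross handle of the loose steel extension bar (T shape, about 0.3 kg, 159 mm tall); grasp here. The handle is square, 18 x 18 mm, 112 mm long along the point's y; z runs up the bar, away from the socket. Below it a 15 mm round rod, then, from 88 mm below this point, the socket. At the start the bar hangs upright in the stand, handle level.
- bar_mouth (a point): Centre of the open mouth of the bar's socket, 150 mm below the handle centre along the bar's axis. The socket is a square tube, 28 mm outside, 21 mm inside, 50 mm deep to a flat bottom; axes as bar_handle.
- stand_saddle (a point): Where the cross handle's centre lies when the bar hangs, 170 mm over the worktop. Fixed stand of two bent 10 mm rods, 62 mm clear between them along the point's y, each with a 26 mm wide saddle that bears the handle; sides slope up to z = 181 mm. Posts 50 mm behind (+x); open above and to -x. The bar lifts straight out; its mouth hangs 10 mm over the stand's base plate.
- lever_pivot (a point): Centre of the lever's hinge in the fixed toggle clamp, 70 mm above the worktop. The hinge axis is the point's y; the ring lies on the point's +x side, and the lever leans to the point's -x side (roughly toward the robot) as it is closed. The cheek plates reach 18 mm from the hinge.
- lever_tip (a point): Tip of the stub lever, on its axis, 90 mm from the hinge; the point's z runs outward along the lever. The stub is a 16 mm round pin from 32 mm to 77 mm from the hinge, then tapers to 8 mm at the tip; it bears a 24 mm collar below. The loose socket has play: under load the lever lags the bar by up to 0.13 rad.
- lever_seat (a point): Point on the lever's axis, 40 mm from the hinge, where the centre of the socket's mouth lies when the socket is fully home (its bottom on the tip of the stub). The handle's centre is then 190 mm from the hinge.
- lever (a joint): Lean of the lever, rad: 0 upright, open (at the start), growing toward lever_pivot's -x; 0.60 is the closed stop. A spring drives it back to 0 below the dead point at 0.42 and snaps it on to 0.60 beyond. Greatest resisting moment, near 0.2: about 2 N m (10 to 14 N at the bar's handle, 25 N or more on the bare stub). The clamp's arm comes down as it leans.
- clamp: The whole fixed clamp fixture with its lever and arm: aluminium base plate 290 x 136 x 12 mm. Origin on the worktop straight below the hinge; x away from the robot toward the ring, y along the hinge axis.
- clamp_pad: Sprung rubber pad, 18 mm across, under the end of the clamp's arm; raised when open, it presses on the near side of the ring with about 7 N when the lever is closed.
- ring: The loose aluminium ring to be clamped, 115 mm outside, 76 mm hole, 26 mm high, 0.3 kg; lies from the start between three pins on the base plate, and stays there. Origin at the centre of its underside.
- spray_can: Dark blue and white aerosol can, 52 mm across, 161 mm tall, standing on the worktop on the other side from the stand; stays standing. Origin at the centre of its underside.
Mind the look-alikes: they are no part of the job. What is shaped like the part that bears bar_handle but orange is not meant.

How it is judged (in metres and radians):
On the way, in this order (a step that is already met when the one before it is completed fails the run):
1. the socket is fully home on the lever, still open (distance between bar_mouth and lever_seat below 0.012 m and value of joint lever below 0.3 rad), for 0.1 s.
2. the lever is thrown past its dead point to its closed stop with the bar still on it (value of joint lever above 0.54 rad and distance between bar_mouth and lever_seat below 0.025 m), for 0.1 s.
At the end, for the whole second after the job is handed in: Lever on its closed stop (over 0.57 rad), pad on the ring with over 2 N, ring within 10 mm of its place on the clamp; bar hanging upright (0.15 rad), handle centre within 20 mm of the saddle point and along its y within 0.25 rad; spray can standing (value of joint lever above 0.57 rad and contact force between clamp_pad and ring above 2 N and x of ring in the frame of clamp between 0.143 and 0.163 m and y of ring in the frame of clamp between -0.01 and 0.01 m and distance between bar_handle and stand_saddle below 0.02 m and angle between bar_handle's own z axis and vertical below 0.15 rad and angle between the y axis of bar_handle and the y axis of stand_saddle, either way round below 0.25 rad and angle between spray_can's own z axis and vertical below 0.3 rad); the robot touches nothing.
It fails at once if the gripper or arm touches the clamp (contact force between any of the fingers, the arm and clamp above 1 N).
It fails at once if the spray can is knocked over (angle between spray_can's own z axis and vertical above 0.6 rad).
It also fails if it takes over 61 s, if anything falls off the work surface, if the arm or the gripper's body presses on something with over 40 N, if the wrist force passes 120 N, or if a joint passes its speed limit or range.

### The arm

A 6-joint arm with a two-finger parallel gripper is mounted at the origin on a cart in front of the work surface, level with it; the furniture and walls round the work are solid. World frame = base frame: x ahead of the robot, y to its left, z up, the work surface at z = 0. Lengths are in mm, angles in degrees, forces in N, time in s.
With the tool pointing down it reaches from about 350 to 850 mm from the base axis. Payload 8.1 kg.
Tool frame: the origin (TCP) lies at the very end of the fingers, on their centre line; the grasp point (between the pads) lies 19 mm behind it; z points along the fingers, y is the line along which they close (so a half turn about z gives the same grasp; the last joint's range is limited). The gripper opens to 85 mm and grips with 20 to 120 N. Pads are 22 mm wide; open, the fingers measure 114 mm over their backs; the gripper's body (76 mm by 85 mm) begins 54 mm behind the grasp point. The pads swing forward as they close: fully open they stand 13 mm farther back than shut.
Start: joints at [-80.237, 7.471, 85.268, -0, 87.261, -4.893], TCP at [151.832, -580.476, 231.292] pointing down, gripper open.
Joint ranges: [-169.43, 169.43], [-51.17, 129.36], [1.28, 143.12], [-76.62, 256.62], [0, 156.53], [-152.29, 152.29]. Speed limits (degrees/s): [136.94, 136.94, 159.86, 180, 180, 180].

### API

Orientations are given as [roll, pitch, yaw] about the fixed x, y, z axes, in that order (R = Rz(yaw) Ry(pitch) Rx(roll)).
In Python, from bench import sense, eyes, job, models gives the robot as it stands. The module is installed in compiled form; this text tells all that it offers.
- The arm moves only by the tool apply_moves, never from a script. Its argument "rows" is a list of rows, each a list of 6 numbers: the shift along the tool's x, y, z in mm, then the turn, a rotation vector about the tool's x, y, z in rad. In form: [[dx, dy, dz, rx, ry, rz], ...]. A call has exactly 5 rows; each row shifts and turns the commanded pose from where the row before left it, along the tool's axes as they then stand; what a row does not reach is not made up. A row lasts 1/8 s, in which the tool goes at most 62.5 mm and 10.7 degrees, less where a joint would pass 70% of its speed; a pose out of reach is approached as far as the arm can. A call is refused whole if a number of a shift passes 62.5 or a number of a turn 0.188, either way. A call with a gripper value outside its range is refused whole. "fingers" is the finger opening in mm, from 0 to 85.4, set as the call begins (left out, the last holds). The fingers move at their own pace and stop on an object; "grip_force" is the grip in N (left out, the last holds). Time passes only in rows, so rows that do not move let the fingers close, or fill a call up. It gives the time, the measured TCP pose, the force, the opening and the grip force at its end, in the units of the state.
- sense(): the state, without advancing time (a new reading comes with each control period).
- eyes.snapshot(name): name is "side" or "top"; returns (picture, depth): 480x640x3 uint8, red, green, blue; 480x640 float32, mm along the optical axis (not along the pixel's ray), 0 where there is no reading.
- eyes.get_calibration(name): a dict with "intrinsics" (3x3 intrinsics, pixels), "D" ([k1, k2, p1, p2, k3] as OpenCV has them; the pictures are not rectified), "R" (3x3) and "t" (3): a world point X has camera coordinates R X + t. Camera axes: x right, y down, z forward; pixel columns grow to the right and rows downward; lengths in mm; the calibration is good to about 2 mm. A picture is of the moment at which its call begins. get_calibration takes no time and is no camera call.
- job.hand_in(): hands the job in; it is judged then, once.
Trained networks look in the newest picture that a camera, given by its name, has taken for a name from the list of things; names that differ only in an ending like _2 or _b are one class to them, and where a whole thing is asked for, a point or a joint stands for the part that bears it (a point fixed in the world has none). Each returns a list of dicts, best first, with "confidence" (0 to 1); they miss things now and then, are a little off and sometimes report something else, mostly with a low value. They report only what shows in the picture. A call takes as long as a camera call. They do not tell look-alikes from the thing itself.
- models.boxes_of(name, camera): "xyz" ([x, y, z] in mm, in world coordinates, good to about 4 mm: the middle of the surface that is visible of it).
- models.cut_out(name, camera): "pixels" (480x640 bool, what is visible of it).
- models.place_of(name, camera): "xyz" ([x, y, z] in mm, in world coordinates, good to about 4 mm: a listed point, or the origin of a listed thing).
The state is a dict: "time": time; "joint_pos": joint angles; "qd": joint speeds; "joint_efforts": joint torques, N m; "tool_pos": TCP position; "tcp_rot": TCP orientation; "ft_force": force on the tool from outside, world axes, zero at the start; "wrist_torque": the same for the moment, N m; "finger_gap": finger opening in mm; "grip_force": force on a finger pad.
Only numpy, scipy, OpenCV 4.12 (cv2) and the standard library are available. Lean on these libraries where they do the work, as an engineer would, in place of code of your own. Each camera call takes 0.05 s, during which the arm holds its last target. There are 200 camera calls.

## Working session

There is one attempt and no reset: what is moved stays moved. The work goes in short steps, Python scripts to look and compute and a tool call to move; the robot and the scene stay as the last step left them, time stands still between calls to the robot, and variables do not carry over. Pictures are saved under pics/ and viewed, at most 10 in all, crops included, and the job is handed in when it is done.

Besides the shell and the picture viewer there is one more tool, called after "Emit:" by a JSON object that holds its "op" and its "data". apply_moves: Moves the arm, as the interface text tells. Its arguments: {"type":"object","properties":{"rows":{"type":"array"},"fingers":{"type":"number"},"grip_force":{"type":"number"}},"required":["rows"]}

```bash
mkdir -p pics
cat > h.py <<'E'
import numpy as np, cv2
from bench import sense, eyes, job, models
from scipy.spatial.transform import Rotation as Ro
def snap(n,f=None):
    p,d=eyes.snapshot(n)
    if f: cv2.imwrite('pics/'+f+'.png',p[:,:,::-1])
    return p,d
def world(n,uv,z):
    c=eyes.get_calibration(n)
    u=cv2.undistortPoints(np.array(uv,float).reshape(-1,1,2),np.array(c['intrinsics']),np.array(c['D'])).reshape(-1,2)
    z=np.asarray(z,float).reshape(-1,1)
    return (np.hstack([u*z,z])-np.array(c['t']).reshape(1,3))@np.array(c['R'])
def proj(n,X):
    c=eyes.get_calibration(n)
    return cv2.projectPoints(np.array(X,float).reshape(-1,1,3),cv2.Rodrigues(np.array(c['R']))[0],np.array(c['t'],float),np.array(c['intrinsics']),np.array(c['D']))[0].reshape(-1,2)
def cloud(n,d,mask):
    v,u=np.where(mask&(d>0)); return world(n,np.c_[u,v],d[v,u])
E
python3 - <<'E'
from h import *
np.set_printoptions(precision=1,suppress=True)
for n in ['side','top']:
    p,d=snap(n,n+'0')
    c=eyes.get_calibration(n); print(n,-np.array(c['R']).T@np.array(c['t']),np.array(c['R']).round(2).tolist())
    for t in ['bar_handle','bar_mouth','stand_saddle','lever_pivot','lever_tip','lever_seat','clamp','ring','spray_can']:
        print(t,[(np.array(r['xyz']),round(r['confidence'],2),proj(n,r['xyz'])[0]) for r in models.place_of(t,n)[:3]])
print(sense())
E
```

```text
side [ 545.8 1154.6  697.6] [[-1.0, -0.08, 0.01], [-0.05, 0.47, -0.88], [0.06, -0.88, -0.47]]
bar_handle [(array([479.9, 291. , 169.1]), 0.93, array([386.6, 269.5])), (array([523. , 452. , 150.4]), 0.89, array([365.5, 321.7]))]
bar_mouth [(array([478. , 292.6,  22.2]), 0.81, array([382.7, 324. ])), (array([525. , 451.6,  -2. ]), 0.56, array([360.5, 380.3])), (array([633.2, -63.3, 159.3]), 0.34, array([328.3, 204.4]))]
stand_saddle []
lever_pivot [(array([637.2, -62.9,  72. ]), 0.75, array([326.5, 231.6]))]
lever_tip [(array([636.5, -61.9, 158.4]), 0.72, array([327.1, 204.8]))]
lever_seat [(array([631.5, -66.7, 107.9]), 0.61, array([328.7, 220.1]))]
clamp [(array([633.8, -70.1,  -0.5]), 0.82, array([327.6, 252. ])), (array([477.8, 293.2, 168.6]), 0.26, array([387.6, 270.3]))]
ring [(array([787.5, -99. ,   7.3]), 0.96, array([278.8, 242.7]))]
spray_can [(array([ 514.8, -296.2,    1.6]), 0.79, array([367.3, 220.7]))]
top [ 463.    51.3 1397.9] [[0.03, -1.0, -0.02], [-0.99, -0.02, -0.14], [0.14, 0.03, -0.99]]
bar_handle [(array([476.7, 293.8, 171.9]), 0.79, array([235.3, 299.2])), (array
[... 462 characters left out ...]
([369.5, 247.3]))]
clamp [(array([633.8, -62.4,  -3.9]), 0.64, array([366.3, 251.4]))]
ring [(array([784.9, -98.4,  14. ]), 0.64, array([379.3, 201.5]))]
spray_can [(array([ 513.3, -295.8,   -0.8]), 0.96, array([444. , 293.2])), (array([634.4, -65.2,  -1.8]), 0.54, array([367.3, 251.1]))]
{'time': 1.0, 'joint_pos': array([-80.2,   7.5,  85.3,  -0. ,  87.3,  -4.9]), 'qd': array([ 0.,  0., -0., -0., -0., -0.]), 'joint_efforts': array([ -0. , -56.9, -50.1,  -0. ,   0. ,   0. ]), 'tool_pos': array([ 151.8, -580.4,  231.3]), 'tcp_rot': array([-180. ,    0. ,   14.7]), 'ft_force': array([-0.8, -0.2,  1. ]), 'wrist_torque': array([-0.,  0.,  0.]), 'grip_force': 0.0, 'finger_gap': 85.24835104582601}
```

View pics/side0.png

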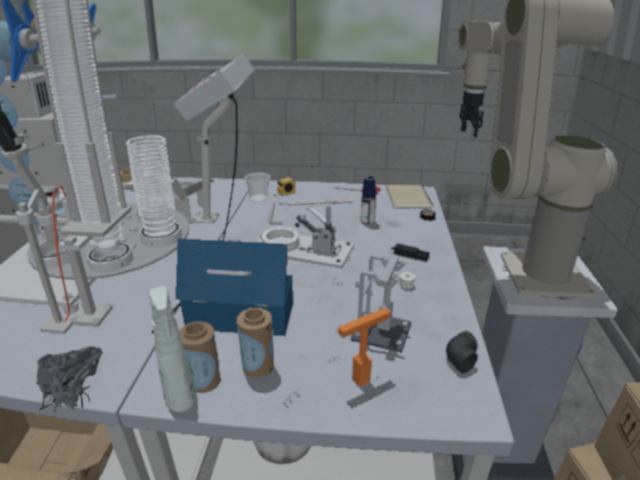

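View pics/top0.png

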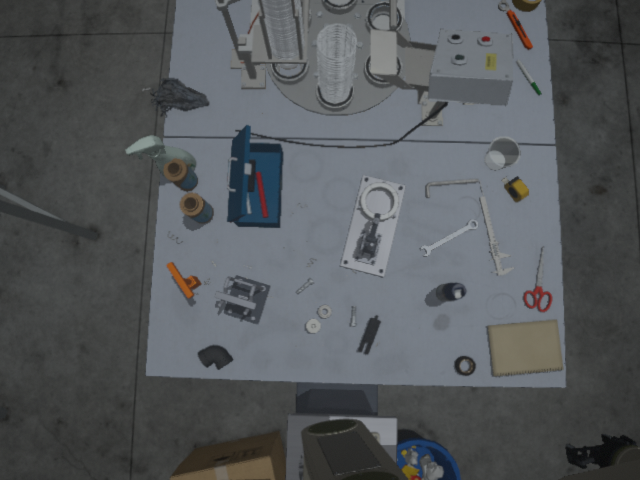

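The side view shows a steel-grey T-bar hanging in the stand at about (387,270), and an orange T at (365,322). The grey one, hanging in the bent-rod stand, fits the description, and the orange one is the look-alike. The clamp is at (325,235), the ring at (280,240) and the can at (368,200). Next I'll measure yaws and confirm with a crop.

Run:
```python
from h import *
np.set_printoptions(precision=1,suppress=True)
P={}
for n in ['top','side']:
    p,d=snap(n); P[n]=p
    for t in ['bar_handle','clamp','ring']:
        for r in models.cut_out(t,n)[:2]:
            m=r['pixels']; X=cloud(n,d,m); 
            v,u=np.where(m); print(n,t,round(r['confidence'],2),m.sum(),'px',u.mean(),v.mean(),'z pct',np.percentile(X[:,2],[2,50,98]))
            if t=='bar_handle':
                H=X[(X[:,2]>150)&(X[:,2]<190)]
                if len(H)<10: continue
            elif t=='clamp': H=X[(X[:,2]>5)&(X[:,2]<18)]
            else: H=X[X[:,2]>25]
            if len(H)<5: continue
            rc=cv2.minAreaRect(H[:,:2].astype(np.float32)); print('   ',len(H),H.mean(0),np.median(H[:,2]),'rect',np.array(rc[0]),np.array(rc[1]),rc[2])
            if t=='bar_handle':
                w,V=np.linalg.eigh(np.cov(H[:,:2].T)); print('   axis',V[:,1],np.degrees(np.arctan2(V[1,1],V[0,1])), 2*np.sqrt(3*w))
a=cv2.resize(P['top'][255:335,200:300],(500,400),interpolation=cv2.INTER_CUBIC)
b=cv2.resize(P['side'][240:360,340:430],(300,400),interpolation=cv2.INTER_CUBIC)
cv2.imwrite('pics/c1.png',np.hstack([a,b])[:,:,::-1])
```

```text
top bar_handle 0.56 289 px 237.01730103806227 299.9065743944637 z pct [ 21.7 177.1 182.5]
    250 [474.3 290.7 177.7] 177.67544415981573 rect [474.1 293.9] [106.4  19.2] 76.82178497314453
   axis [0.3 1. ] 74.91242026296587 [ 16.7 102.7]
top bar_handle 0.56 494 px 184.21052631578948 280.9493927125506 z pct [ -2.9 154.2 162.6]
    283 [522.6 450.8 157.6] 157.70215515100355 rect [523.7 452.9] [111.2  19.6] 36.760398864746094
   axis [-0.8 -0.6] -143.18558187045278 [ 18.7 109.3]
top clamp 0.95 3791 px 371.5009232392509 229.50356106568188 z pct [  2.4  12.3 110.1]
    2911 [704.9 -76.5  11.5] 11.377373949574041 rect [714.  -79.9] [136.5 291.5] 77.07269287109375
top ring 0.91 686 px 378.03061224489795 199.2798833819242 z pct [ 7.5 35.8 43.2]
    539 [785.8 -95.1  36.7] 36.795871542952156 rect [783.3 -95.4] [112.8 115.6] 45.91135787963867
side bar_handle 0.92 1303 px 361.81964696853413 343.888718342287 z pct [  5.6 121.  160.9]
    505 [528.6 460.5 157.6] 158.90423452070468 rect [526.8 455.2] [109.3  20.4] 36.98750305175781
   axis [-0.8 -0.6] -143.44434489225216 [ 18.  109.5]
side bar_handle 0.62 683 px 387.13323572474377 291.10541727672035 z pct [ 10.  126.8 180. ]
    327 [477.2 311.9 174.8] 177.58192826374963 rect [481.8 332.4] [187.1  31.1] 82.32563018798828
   axis [0.2 1. ] 77.48396029195065 [ 22.2 128.5]
side clamp 0.59 2005 px 318.70922693266834 244.2653366583541 z pct [  2.   14.  134.2]
    1075 [663.7 -50.9  11.4] 11.151380392215174 rect [691.2 -72.7] [141.8 247. ] 78.12336730957031
side ring 0.92 523 px 282.1434034416826 235.63862332695984 z pct [-0.8 31.2 39.6]
    336 [ 779.1 -101.4   35. ] 36.01112217587503 rect [749.8  66.8] [110.2 446.9] 11.131966590881348
```

View pics/c1.png

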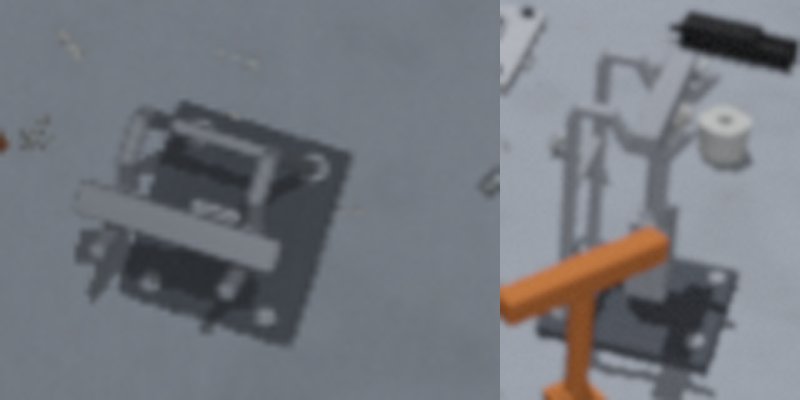

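The crop confirms that the grey bar hangs on the dark-based bent-rod stand, with its handle axis at about 76° (yaw −13.4°). The clamp yaw is about −13.2° and its pivot is near (635,−63). The handle top reads 178, so its centre is at about 169–170, which agrees with the text. Next I'll write a row planner and move.

```bash
cat > plan.py <<'E'
from h import *
from scipy.spatial.transform import Slerp
def R0(): 
    return Ro.from_euler('xyz',sense()['tcp_rot'],degrees=True)
def down(psi): return Ro.from_euler('xyz',[180,0,psi],degrees=True)
def tilt(psi_clamp,lean):  # clamp x dir yaw; lean toward clamp -x
    return Ro.from_euler('z',psi_clamp,degrees=True)*Ro.from_euler('y',-lean)*Ro.from_matrix([[0,1,0],[1,0,0],[0,0,-1.]])
def rows(way,p=None,R=None):
    """way: list of (pos,Rot,nrows); prints rows rounded, tracking rounding"""
    if p is None: p=np.array(sense()['tool_pos']); 
    if R is None: R=R0()
    out=[]
    for q,T,n in way:
        q=np.array(q,float); sl=Slerp([0,1],Ro.concatenate([R,T])); p0=p.copy()
        for k in range(1,n+1):
            d=np.round(2*R.inv().apply(p0+(q-p0)*k/n-p))/2
            w=np.round((R.inv()*sl(k/n)).as_rotvec(),3)
            out.append(d.tolist()+w.tolist()); p=p+R.apply(d); R=R*Ro.from_rotvec(w)
    for i in range(0,len(out),5): print(str(out[i:i+5]).replace('-0.0,','0,').replace('.0,',','))
    print('end',p.round(1),R.as_euler('xyz',degrees=True).round(1)); return p,R
E
python3 - <<'E'
from plan import *
rows([([400,-330,320],down(45),7),([490,0,320],down(76.6),7),([477.5,293,255],down(76.6),6)])
E
```

```text
[[43.5, -25.5, -12.5, 0, 0, -0.076], [45, -22.5, -13, 0, 0, -0.075], [46.5, -19, -12.5, 0, 0, -0.076], [48, -15, -12.5, 0, 0, -0.076], [49.5, -11.5, -13, 0, 0, -0.075]]
[[49.5, -8, -12.5, 0, 0, -0.076], [50, -4, -12.5, 0, 0, -0.076], [42.5, -24, 0, 0, 0, -0.079], [44, -21, 0, 0, 0, -0.078], [46, -17, 0, 0, 0, -0.079]]
[[47, -14, 0, 0, 0, -0.079], [48, -9.5, 0, 0, 0, -0.079], [48.5, -6.5, 0, 0, 0, -0.078], [48.5, -2, 0, 0, 0, -0.079], [47, -13.5, 11, 0, 0, -0.0]]
[[47, -13, 10.5, 0, 0, -0.0], [47, -13.5, 11, 0, 0, -0.0], [47, -13.5, 10.5, 0, 0, -0.0], [47, -13.5, 11, 0, 0, -0.0], [47.5, -13, 11, 0, 0, -0.0]]
end [477.7 293.2 254.8] [180.   -0.   76.6]
```

Emit:
{"op": "apply_moves", "data": {"rows": [[43.5, -25.5, -12.5, 0, 0, -0.076], [45, -22.5, -13, 0, 0, -0.075], [46.5, -19, -12.5, 0, 0, -0.076], [48, -15, -12.5, 0, 0, -0.076], [49.5, -11.5, -13, 0, 0, -0.075]], "fingers": 55}}

```text
time: 2.02
tool_pos: [330.2, -400.2, 295.3]
tcp_rot: [180.0, -0.0, 36.4]
ft_force: [-0.3, -0.3, 0.3]
finger_gap: 55.1
grip_force: 0.0
```

Emit:
{"op": "apply_moves", "data": {"rows": [[49.5, -8, -12.5, 0, 0, -0.076], [50, -4, -12.5, 0, 0, -0.076], [42.5, -24, 0, 0, 0, -0.079], [44, -21, 0, 0, 0, -0.078], [46, -17, 0, 0, 0, -0.079]]}}

```text
time: 2.65
tool_pos: [438.9, -187.2, 320.0]
tcp_rot: [180.0, -0.0, 58.7]
ft_force: [1.1, -0.2, 0.3]
finger_gap: 54.9
grip_force: 0.0
```

Emit:
{"op": "apply_moves", "data": {"rows": [[47, -14, 0, 0, 0, -0.079], [48, -9.5, 0, 0, 0, -0.079], [48.5, -6.5, 0, 0, 0, -0.078], [48.5, -2, 0, 0, 0, -0.079], [47, -13.5, 11, 0, 0, 0]]}}

```text
time: 3.28
tool_pos: [488.6, 50.3, 309.5]
tcp_rot: [179.9, -0.0, 76.7]
ft_force: [0.3, -0.0, 0.5]
finger_gap: 55.1
grip_force: 0.0
```

Emit:
{"op": "apply_moves", "data": {"rows": [[47, -13, 10.5, 0, 0, 0], [47, -13.5, 11, 0, 0, 0], [47, -13.5, 10.5, 0, 0, 0], [47, -13.5, 11, 0, 0, 0], [47.5, -13, 11, 0, 0, 0]]}}

```text
time: 3.9
tool_pos: [477.5, 294.9, 254.7]
tcp_rot: [180.0, -0.0, 76.6]
ft_force: [1.0, -0.6, 0.2]
finger_gap: 55.4
grip_force: 0.0
```

Emit:
{"op": "apply_moves", "data": {"rows": [[-1.5, 0.5, 21, 0, 0, 0], [0, 0, 21, 0, 0, 0], [0, 0, 21, 0, 0, 0], [0, 0, 21, 0, 0, 0], [0, 0, 20, 0, 0, 0]]}}

```text
time: 4.53
tool_pos: [477.8, 291.6, 150.0]
tcp_rot: [180.0, -0.0, 76.6]
ft_force: [1.1, 0.6, -0.0]
finger_gap: 55.0
grip_force: 0.0
```

Emit:
{"op": "apply_moves", "data": {"rows": [[0, 0, 0, 0, 0, 0], [0, 0, 0, 0, 0, 0], [0, 0, 0, 0, 0, 0], [0, 0, 0, 0, 0, 0], [0, 0, 0, 0, 0, 0]], "fingers": 5, "grip_force": 80}}

```text
time: 5.15
tool_pos: [477.8, 292.1, 151.8]
tcp_rot: [180.0, -0.1, 76.6]
ft_force: [-5.1, 1.2, 2.7]
finger_gap: 16.8
grip_force: 77.8
```

Emit:
{"op": "apply_moves", "data": {"rows": [[0, 0, -20, 0, 0, 0], [0, 0, -35, 0, 0, 0], [0, 0, -37, 0, 0, 0], [0, 0, -37, 0, 0, 0], [0, 0, -36, 0, 0, 0]]}}

```text
time: 5.78
tool_pos: [478.3, 291.4, 319.0]
tcp_rot: [179.9, -0.1, 76.6]
ft_force: [1.5, -0.6, -2.8]
finger_gap: 17.1
grip_force: 78.0
```

Run:
```python
from plan import *
s=sense(); print(s['tool_pos'],s['tcp_rot'],s['ft_force'],s['finger_gap'])
rows([([635,-63,316],down(76.6),10)])
```

```text
[478.31519759 291.43713987 318.98602599] [ 1.79862108e+02 -7.41715902e-02  7.65754689e+01] [ 1.52091275 -0.60148495 -2.83965965] 17.106447250575698
[[-31, 23.5, 0.5, 0, 0, -0.0], [-30.5, 23.5, 0, 0, 0, -0.0], [-31, 23.5, 0.5, 0.001, 0, -0.0], [-31, 23.5, 0, 0, -0.001, -0.0], [-30.5, 23.5, 0.5, 0, 0, -0.0]]
[[-31, 23.5, 0.5, 0, 0, -0.0], [-31, 23.5, 0, 0.001, 0, -0.0], [-30.5, 23, 0.5, 0, 0, -0.0], [-31, 23.5, 0.5, 0, 0, -0.0], [-31, 23.5, 0, 0, 0, -0.0]]
end [634.8 -63.1 316.1] [180.   -0.   76.6]
```

Emit:
{"op": "apply_moves", "data": {"rows": [[-31, 23.5, 0.5, 0, 0, 0], [-30.5, 23.5, 0, 0, 0, 0], [-31, 23.5, 0.5, 0, 0, 0], [-31, 23.5, 0, 0, 0, 0], [-30.5, 23.5, 0.5, 0, 0, 0]]}}

```text
time: 6.4
tool_pos: [557.3, 113.0, 316.2]
tcp_rot: [179.9, -0.0, 76.6]
ft_force: [0.7, 0.1, -1.9]
finger_gap: 16.6
grip_force: 78.1
```

Emit:
{"op": "apply_moves", "data": {"rows": [[-31, 23.5, 0.5, 0, 0, 0], [-31, 23.5, 0, 0, 0, 0], [-30.5, 23, 0.5, 0, 0, 0], [-31, 23.5, 0.5, 0, 0, 0], [-31, 23.5, 0, 0, 0, 0]]}}

```text
time: 7.02
tool_pos: [635.1, -64.5, 314.6]
tcp_rot: [179.9, 0.0, 76.6]
ft_force: [0.2, -0.2, -2.2]
finger_gap: 16.8
grip_force: 78.1
```

Run:
```python
from plan import *
np.set_printoptions(precision=1,suppress=True)
s=sense(); print(s['tool_pos'],s['tcp_rot'],s['ft_force'],s['finger_gap'])
P={}
for n in ['side','top']:
    p,d=snap(n);P[n]=p
    for t in ['bar_handle','bar_mouth','lever_tip','lever_pivot','lever_seat','stand_saddle']:
        print(n,t,[(np.array(r['xyz']),round(r['confidence'],2),proj(n,r['xyz'])[0]) for r in models.place_of(t,n)[:3]])
cv2.imwrite('pics/c2.png',cv2.resize(P['side'][110:270,260:400],(700,800),interpolation=cv2.INTER_CUBIC)[:600,:,::-1])
```

```text
[635.1 -64.5 314.6] [179.9   0.   76.6] [ 0.2 -0.2 -2.2] 16.80542621205769
side bar_handle [(array([638.8, -60.3, 332.1]), 0.62, array([326.9, 145.7])), (array([526.8, 451.7, 150.5]), 0.55, array([363.5, 321.5])), (array([787.9, -97.5,   8.8]), 0.23, array([278.5, 242.5]))]
side bar_mouth [(array([634.2, -64.1, 184.3]), 0.65, array([328. , 196.1])), (array([525.5, 450.7,  -0.8]), 0.6, array([360.3, 379.5]))]
side lever_tip [(array([636. , -60.5, 162.8]), 0.63, array([327.2, 203.6]))]
side lever_pivot [(array([637.2, -61.9,  71.5]), 0.62, array([326.5, 232. ]))]
side lever_seat [(array([633.3, -67.1, 108.7]), 0.61, array([328.1, 219.8]))]
side stand_saddle [(array([478.5, 293.6, 169.2]), 0.67, array([387.3, 270.1]))]
top bar_handle [(array([637.3, -61. , 332.9]), 0.63, array([377.8, 232.5])), (array([523.4, 451.8, 151.2]), 0.63, array([180. , 280.1]))]
top bar_mouth [(array([521.8, 453.1,   1.5]), 0.83, array([194.9, 283.5])), (array([633.6, -63.5, 185.4]), 0.45, array([372.7, 242.9]))]
top lever_tip [(array([636.3, -65.3, 158.5]), 0.46, array([372.4, 243.2]))]
top lever_pivot [(array([633.2, -64.2,  69.2]), 0.92, array([369. , 248.5]))]
top lever_seat [(array([632.1, -59.2, 106.7]), 0.51, array([368.4, 247.2]))]
top stand_saddle [(array([476.4, 295.1, 171.9]), 0.56, array([234.8, 299.3])), (array([634.5, -63.9, 157.1]), 0.5, array([371.8, 244. ]))]
```

View pics/c2.png

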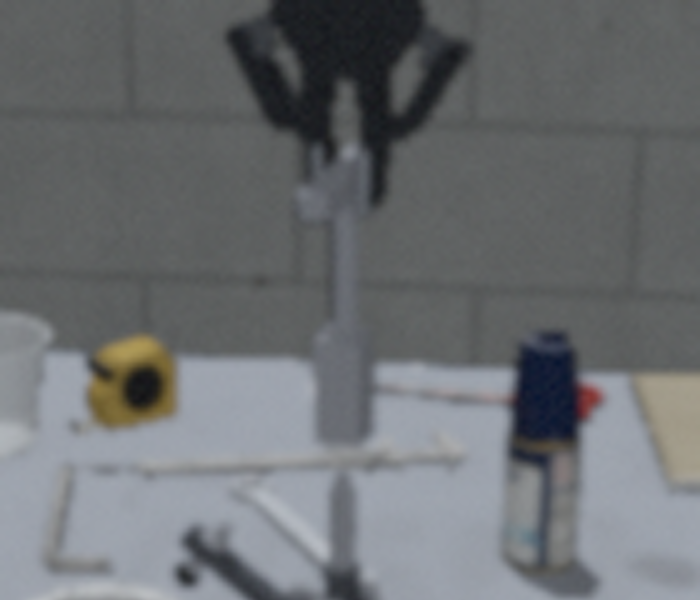

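The bar hangs vertical, with the socket mouth at crop (342,440) directly over the stub tip at (343,475). I'll shift 1.5 mm in y and lower.

Emit:
{"op": "apply_moves", "data": {"rows": [[1.5, 0, 7, 0, 0, 0], [0, 0, 10, 0, 0, 0], [0, 0, 10, 0, 0, 0], [0, 0, 10, 0, 0, 0], [0, 0, 10, 0, 0, 0]]}}

```text
time: 8.35
tool_pos: [634.6, -61.6, 264.9]
tcp_rot: [-180.0, 0.0, 76.6]
ft_force: [-0.6, -0.4, -1.5]
finger_gap: 16.6
grip_force: 78.3
```

Emit:
{"op": "apply_moves", "data": {"rows": [[0, 0, 10, 0, 0, 0], [0, 0, 7, 0, 0, 0], [0, 0, 5, 0, 0, 0], [0, 0, 3, 0, 0, 0], [0, 0, 0, 0, 0, 0]]}}

```text
time: 8.98
tool_pos: [635.0, -61.5, 241.8]
tcp_rot: [179.9, 0.0, 76.6]
ft_force: [-2.2, 0.1, 2.2]
finger_gap: 16.5
grip_force: 79.1
```

Emit:
{"op": "apply_moves", "data": {"rows": [[0, 0, 1, 0, 0, 0], [0, -10.2, 0.3, -0.06, 0, 0], [0, -10.2, 0.3, -0.06, 0, 0], [0, -10.2, 0.3, -0.06, 0, 0], [0, 0, 0, 0, 0, 0]]}}

```text
time: 9.6
tool_pos: [607.3, -54.7, 239.2]
tcp_rot: [169.1, -0.0, 76.6]
ft_force: [13.1, -4.2, -5.0]
finger_gap: 16.8
grip_force: 78.4
```

Run:
```python
from plan import *
np.set_printoptions(precision=1,suppress=True)
s=sense(); print(s['tool_pos'],s['tcp_rot'],s['ft_force'],s['wrist_torque'],s['finger_gap'],s['joint_pos'])
R=R0().as_matrix(); print('axis',-R[:,2], 'mouth',s['tool_pos']+R[:,2]*131,'pivot if home',s['tool_pos']+R[:,2]*171)
for n in ['side','top']:
    p,d=snap(n)
    for t in ['bar_handle','bar_mouth','lever_pivot','lever_seat']:
        print(n,t,[(np.array(r['xyz']),round(r['confidence'],2)) for r in models.place_of(t,n)[:2]])
```

```text
[607.3 -54.7 239.2] [169.1  -0.   76.6] [13.1 -4.2 -5. ] [-0.9 -2.9 -0. ] 16.822949515751926 [-9.5 -1.6 94.5 -0.7 76.2  4. ]
axis [-0.2  0.   1. ] mouth [631.3 -60.4 110.5] pivot if home [638.7 -62.2  71.2]
side bar_handle [(array([522.9, 448.8, 148.3]), 0.64), (array([606.8, -52.6, 257.7]), 0.57)]
side bar_mouth [(array([526.9, 449.4,   0.4]), 0.72), (array([635.8, -60.2, 109.1]), 0.58)]
side lever_pivot [(array([633.6, -62.7,  70.1]), 0.95)]
side lever_seat [(array([630.5, -66.5, 107.8]), 0.59)]
top bar_handle [(array([524. , 450.2, 148.6]), 0.55)]
top bar_mouth [(array([523.9, 453.7,   1.6]), 0.77)]
top lever_pivot []
top lever_seat []
```

Emit:
{"op": "apply_moves", "data": {"rows": [[0, -10.2, 0.3, -0.06, 0, 0], [0, -10.2, 0.3, -0.06, 0, 0], [0, -10.2, 0.3, -0.06, 0, 0], [0, -10.2, 0.3, -0.06, 0, 0], [0, -10.2, 0.3, -0.06, 0, 0]], "grip_force": 100}}

```text
time: 10.72
tool_pos: [561.0, -43.8, 224.1]
tcp_rot: [151.9, -0.0, 76.6]
ft_force: [7.0, -3.2, 2.0]
finger_gap: 16.0
grip_force: 100.1
```

Emit:
{"op": "apply_moves", "data": {"rows": [[0, -10.2, 0.3, -0.06, 0, 0], [0, -10.2, 0.3, -0.06, 0, 0], [0, -10.2, 0.3, -0.06, 0, 0], [0, 0, 0, 0, 0, 0], [0, 0, 0, 0, 0, 0]]}}

```text
time: 11.35
tool_pos: [534.1, -37.2, 206.9]
tcp_rot: [141.9, -0.0, 76.6]
ft_force: [-10.5, -0.6, 11.1]
finger_gap: 16.2
grip_force: 102.5
```

Run:
```python
from plan import *
np.set_printoptions(precision=2,suppress=True)
s=sense(); print(s['tool_pos'],s['tcp_rot'],s['ft_force'],s['wrist_torque'],s['finger_gap'],s['joint_pos'])
R=R0().as_matrix(); print('axis',-R[:,2], 'mouth',s['tool_pos']+R[:,2]*131,'pivot if home',s['tool_pos']+R[:,2]*171)
p,d=snap('side')
for t in ['bar_handle','bar_mouth','lever_pivot','lever_seat','clamp_pad']:
        print(t,[(np.array(r['xyz']),round(r['confidence'],2)) for r in models.place_of(t,'side')[:2]])
cv2.imwrite('pics/c3.png',cv2.resize(p[140:280,240:400],(800,700),interpolation=cv2.INTER_CUBIC)[:600,:,::-1])
```

```text
[534.06 -37.18 206.89] [141.94  -0.02  76.61] [-10.54  -0.6   11.14] [-0.29  0.74 -0.59] 16.213989181140956 [ -6.65 -39.47 134.4   -5.63  47.34   9.15]
axis [-0.6   0.14  0.79] mouth [612.63 -55.85 103.75] pivot if home [636.63 -61.55  72.25]
bar_handle [(array([523.9, 454.9, 150.2]), 0.74), (array([525.7, -33.9, 220.5]), 0.7)]
bar_mouth [(array([616.2, -54.8, 106.1]), 0.77), (array([633.8, -64.1,  70.8]), 0.7)]
lever_pivot [(array([636.3, -62.5,  67.5]), 0.79)]
lever_seat [(array([610.5, -60.1, 102.9]), 0.39)]
clamp_pad [(array([728.5, -82.2,  41.1]), 0.38)]
```

View pics/c3.png

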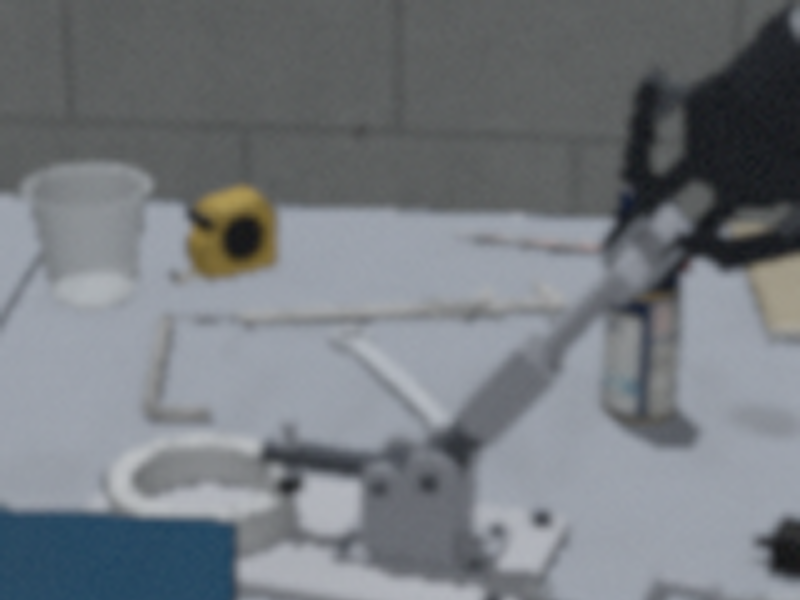

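The picture shows the lever laid over with the bar on it, and the arm down with its pad on the ring's near edge, at about (290,480) in the crop. The lever is past its dead point and on its stop. Next I'll ease the bar back to the lever's lean and draw it off along the axis.

Emit:
{"op": "apply_moves", "data": {"rows": [[0, 0, -1.5, 0, 0, 0], [0, 4.7, 0, 0.028, 0, 0], [0, 4.7, 0, 0.028, 0, 0], [0, 0, -4, 0, 0, 0], [0, 0, -4, 0, 0, 0]]}}

```text
time: 12.28
tool_pos: [534.6, -37.6, 216.7]
tcp_rot: [145.5, 0.0, 76.6]
ft_force: [-0.8, -2.5, -2.8]
finger_gap: 16.2
grip_force: 100.1
```

Run:
```python
from plan import *
np.set_printoptions(precision=2,suppress=True)
s=sense(); R=R0().as_matrix(); print(s['tool_pos'],s['tcp_rot'],'tool-frame f',R.T@s['ft_force'],s['wrist_torque'],s['joint_pos'])
```

```text
[534.59 -37.59 216.67] [145.47   0.    76.58] tool-frame f [-2.62 -1.72  2.18] [-0.09  0.62 -0.44] [ -7.04 -36.28 130.11  -4.59  51.89   8.1 ]
```

Emit:
{"op": "apply_moves", "data": {"rows": [[-0.5, 0, -8, 0, 0, 0], [-0.5, 0, -8, 0, 0, 0], [0, 0, -9, 0, 0, 0], [0, 0, -10, 0, 0, 0], [0, 0, -10, 0, 0, 0]]}}

```text
time: 12.9
tool_pos: [509.9, -32.6, 255.4]
tcp_rot: [145.4, -0.0, 76.6]
ft_force: [-0.4, -0.5, -2.4]
finger_gap: 16.2
grip_force: 100.3
```

Run:
```python
from plan import *
np.set_printoptions(precision=2,suppress=True)
s=sense(); R=R0().as_matrix(); print(s['tool_pos'],s['tcp_rot'],'tool-frame f',R.T@s['ft_force'],s['wrist_torque'],s['joint_pos'])
p,d=snap('side')
for t in ['bar_mouth','lever_tip','lever_seat']:
        print(t,[(np.array(r['xyz']),round(r['confidence'],2)) for r in models.place_of(t,'side')[:2]])
```

```text
[509.88 -32.57 255.41] [145.37  -0.01  76.6 ] tool-frame f [-0.62 -1.57  1.87] [0.13 0.54 0.04] [ -6.68 -42.97 129.97  -4.46  58.62   7.87]
bar_mouth [(array([525.7, 452.7,  -0.8]), 0.91), (array([584.6, -48.6, 148.7]), 0.89)]
lever_tip [(array([585.6, -49.7, 146.9]), 0.56), (array([ 517.8, -295.5,    1.4]), 0.42)]
lever_seat [(array([612.2, -62.5, 101.6]), 0.48), (array([502.9, -26.3, 268.9]), 0.44)]
```

Run:
```python
from plan import *
s=sense(); R=R0(); p=np.array(s['tool_pos'])
rows([(p+R.apply([0,0,-14]),R,2),(p+R.apply([0,0,-14])+[0,0,20],R,1),([525,-35,350],down(76.6),5),([478,291.5,340],down(76.6),7)])
```

```text
[[0, 0, -7, 0, 0, 0.0], [0, 0, -7, 0, 0, 0.0], [0, 11.5, -16.5, 0, 0, 0.0], [0, 11, -8, 0.121, 0, -0.0], [0.5, 10, -9, 0.121, 0, -0.0]]
[[0, 8.5, -10, 0.121, 0, -0.0], [0.5, 7.5, -11.5, 0.121, 0, -0.0], [0, 6, -12, 0.121, 0, -0.0], [44, -17.5, 1.5, 0, 0, -0.0], [43.5, -17, 1.5, 0, 0, -0.0]]
[[44, -17.5, 1.5, 0, 0, -0.0], [44, -17.5, 1.5, 0, 0, -0.0], [43.5, -17, 1, 0, 0, -0.0], [44, -17.5, 1.5, 0, 0, -0.0], [44, -17.5, 1.5, 0, 0, -0.0]]
end [477.8 291.7 340.1] [-180.    -0.    76.6]
```

Emit:
{"op": "apply_moves", "data": {"rows": [[0, 0, -7, 0, 0, 0], [0, 0, -7, 0, 0, 0], [0, 11.5, -16.5, 0, 0, 0], [0, 11, -8, 0.121, 0, 0], [0.5, 10, -9, 0.121, 0, 0]]}}

```text
time: 13.72
tool_pos: [512.2, -32.5, 314.9]
tcp_rot: [159.2, -0.0, 76.6]
ft_force: [-0.1, 0.1, -2.3]
finger_gap: 16.5
grip_force: 100.0
```

Emit:
{"op": "apply_moves", "data": {"rows": [[0, 8.5, -10, 0.121, 0, 0], [0.5, 7.5, -11.5, 0.121, 0, 0], [0, 6, -12, 0.121, 0, 0], [44, -17.5, 1.5, 0, 0, 0], [43.5, -17, 1.5, 0, 0, 0]]}}

```text
time: 14.35
tool_pos: [512.9, 58.5, 347.3]
tcp_rot: [-180.0, -0.0, 76.5]
ft_force: [0.3, 1.4, -2.1]
finger_gap: 16.5
grip_force: 100.0
```

Emit:
{"op": "apply_moves", "data": {"rows": [[44, -17.5, 1.5, 0, 0, 0], [44, -17.5, 1.5, 0, 0, 0], [43.5, -17, 1, 0, 0, 0], [44, -17.5, 1.5, 0, 0, 0], [44, -17.5, 1.5, 0, 0, 0]]}}

```text
time: 14.98
tool_pos: [478.3, 293.5, 341.4]
tcp_rot: [179.9, -0.1, 76.6]
ft_force: [0.1, 0.3, -1.8]
finger_gap: 16.7
grip_force: 100.0
```

Run:
```python
from plan import *
np.set_printoptions(precision=2,suppress=True)
s=sense(); print(s['tool_pos'],s['tcp_rot'],s['ft_force'],s['joint_pos'])
P={}
for n in ['side','top']:
    p,d=snap(n); P[n]=p
    for t in ['bar_handle','bar_mouth','stand_saddle','lever_tip']:
        print(n,t,[(np.array(r['xyz']),round(r['confidence'],2)) for r in models.place_of(t,n)[:3]])
    for r in models.cut_out('bar_handle',n)[:2]:
        X=cloud(n,d,r['pixels']); H=X[(X[:,2]>345)&(X[:,2]<380)]; 
        if len(H)>20:
            w,V=np.linalg.eigh(np.cov(H[:,:2].T)); print(len(H),cv2.minAreaRect(H[:,:2].astype(np.float32)),np.degrees(np.arctan2(V[1,1],V[0,1])))
a=cv2.resize(P['side'][200:280,260:360],(400,320),interpolation=cv2.INTER_CUBIC)
b=cv2.resize(P['side'][160:360,340:440],(300,600),interpolation=cv2.INTER_CUBIC)
cv2.imwrite('pics/c4.png',np.hstack([np.vstack([a,np.zeros((280,400,3),np.uint8)]),b])[:,:,::-1])
```

```text
[478.27 293.52 341.41] [179.93  -0.1   76.6 ] [ 0.07  0.34 -1.8 ] [26.28  0.24 81.45  0.03 98.19 39.69]
side bar_handle [(array([479.9, 295.5, 360.5]), 0.75), (array([524.8, 453.2, 153.1]), 0.73)]
side bar_mouth [(array([478.2, 296.2, 209.9]), 0.89), (array([525.8, 448.1,  -1. ]), 0.63)]
side stand_saddle [(array([476.5, 295.2, 171. ]), 0.9), (array([584.2, -53.4, 144.6]), 0.2)]
side lever_tip [(array([585.1, -50.1, 144.9]), 0.53)]
237 ((479.43621826171875, 300.3502197265625), (108.3139419555664, 17.219852447509766), 76.2474594116211) 78.7489583781057
top bar_handle [(array([480. , 292.6, 359.7]), 0.56)]
top bar_mouth [(array([480.6, 289.4, 210.7]), 0.45)]
top stand_saddle [(array([479.6, 296.3, 172.3]), 0.65), (array([609.7, -56.9, 102.5]), 0.53)]
top lever_tip [(array([584.9, -52.1, 146.3]), 0.56)]
147 ((469.2945251464844, 257.59490966796875), (40.52939224243164, 17.951168060302734), 76.75477600097656) 74.80272170255921
```

View pics/c4.png

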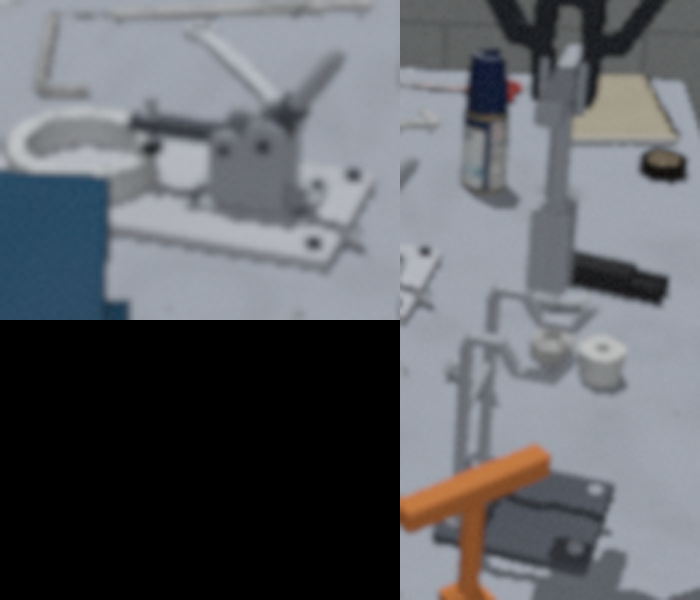

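The lever stays closed without the bar: stub leaning at crop (325,75), pad on the ring at (150,148). The bar hangs upright over the two empty saddles. Lowering.

Emit:
{"op": "apply_moves", "data": {"rows": [[-0.5, 0, 37, 0, 0, 0], [0, 0, 37, 0, 0, 0], [0, 0, 37, 0, 0, 0], [0, 0, 37, 0, 0, 0], [0, 0, 25, 0, 0, 0]]}}

```text
time: 16.2
tool_pos: [476.8, 290.4, 164.6]
tcp_rot: [-179.8, 0.1, 76.6]
ft_force: [0.4, -0.9, -1.8]
finger_gap: 16.0
grip_force: 99.9
```

Emit:
{"op": "apply_moves", "data": {"rows": [[0, 0, 5, 0, 0, 0], [0, 0, 4, 0, 0, 0], [0, 0, 3, 0, 0, 0], [0, 0, 2, 0, 0, 0], [0, 0, 0, 0, 0, 0]]}}

```text
time: 16.82
tool_pos: [477.7, 291.5, 153.5]
tcp_rot: [-180.0, -0.0, 76.6]
ft_force: [-1.7, -0.3, -0.2]
finger_gap: 16.6
grip_force: 100.5
```

Emit:
{"op": "apply_moves", "data": {"rows": [[0, 0, 1, 0, 0, 0], [0, 0, 0.5, 0, 0, 0], [0, 0, 0, 0, 0, 0], [0, 0, 0, 0, 0, 0], [0, 0, 0, 0, 0, 0]]}}

```text
time: 17.45
tool_pos: [477.8, 291.6, 152.4]
tcp_rot: [-180.0, -0.1, 76.6]
ft_force: [-4.1, 1.0, 6.3]
finger_gap: 16.1
grip_force: 101.4
```

Emit:
{"op": "apply_moves", "data": {"rows": [[0, 0, 0, 0, 0, 0], [0, 0, 0, 0, 0, 0], [0, 0, 0, 0, 0, 0], [0, 0, 0, 0, 0, 0], [0, 0, 0, 0, 0, 0]], "fingers": 55}}

```text
time: 18.08
tool_pos: [477.5, 291.2, 151.2]
tcp_rot: [-179.9, 0.0, 76.6]
ft_force: [-0.3, -0.6, 0.4]
finger_gap: 55.0
grip_force: 0.0
```

Emit:
{"op": "apply_moves", "data": {"rows": [[0, 0, -10, 0, 0, 0], [0, 0, -25, 0, 0, 0], [0, 0, -35, 0, 0, 0], [0, 0, -40, 0, 0, 0], [0, 0, -40, 0, 0, 0]]}}

```text
time: 18.7
tool_pos: [477.6, 291.1, 303.4]
tcp_rot: [-180.0, -0.0, 76.6]
ft_force: [1.6, 0.9, -0.7]
finger_gap: 54.8
grip_force: 0.0
```

Run:
```python
from plan import *
np.set_printoptions(precision=2,suppress=True)
s=sense(); print(s['tool_pos'],s['ft_force'],s['finger_gap'])
P={}
for n in ['side','top']:
    p,d=snap(n); P[n]=p
    for t in ['bar_handle','bar_mouth','stand_saddle','lever_tip','ring','spray_can']:
        print(n,t,[(np.array(r['xyz']),round(r['confidence'],2)) for r in models.place_of(t,n)[:2]])
    for r in models.cut_out('bar_handle',n)[:2]:
        X=cloud(n,d,r['pixels']); H=X[(X[:,2]>150)&(X[:,2]<190)]; 
        if len(H)>20: print(len(H),cv2.minAreaRect(H[:,:2].astype(np.float32)))
a=cv2.resize(P['top'][255:335,200:300],(400,320),interpolation=cv2.INTER_CUBIC)
b=cv2.resize(P['side'][220:360,340:440],(400,560),interpolation=cv2.INTER_CUBIC)
cv2.imwrite('pics/c5.png',np.hstack([np.vstack([a,np.zeros((240,400,3),np.uint8)]),b])[:,:,::-1])
```

```text
[477.57 291.13 303.42] [ 1.63  0.9  -0.69] 54.84954978284558
side bar_handle [(array([526.8, 452.4, 150.8]), 0.89), (array([478.4, 293.2, 170.8]), 0.81)]
side bar_mouth [(array([527.6, 453.2,  -2. ]), 0.83), (array([477.8, 292.3,  24.7]), 0.71)]
side stand_saddle [(array([477.6, 296.5, 169.7]), 0.72)]
side lever_tip [(array([587.2, -49.2, 145.8]), 0.67)]
side ring [(array([783.4, -97. ,   7.2]), 0.59), (array([729.4, -83.7,  40.6]), 0.24)]
side spray_can [(array([ 514.6, -294. ,    4.6]), 0.98)]
495 ((526.4262084960938, 455.73974609375), (107.97581481933594, 19.336318969726562), 37.950225830078125)
303 ((483.409423828125, 331.3421325683594), (187.0380096435547, 23.414291381835938), 79.0780029296875)
top bar_handle [(array([478.9, 292.7, 168.9]), 0.65)]
top bar_mouth [(array([479.5, 291.6,  22.8]), 0.55)]
top stand_saddle [(array([475.8, 296.5, 169.6]), 0.91), (array([479. , 291.5, 170.4]), 0.39)]
top lever_tip [(array([586.2, -53.3, 141.7]), 0.72)]
top ring [(array([785.3, -94.5,  13.1]), 0.79)]
top spray_can [(array([ 519.1, -296.7,    2.5]), 0.91)]
191 ((473.1693420410156, 273.05267333984375), (72.86644744873047, 22.075326919555664), 75.7791748046875)
```

View pics/c5.png

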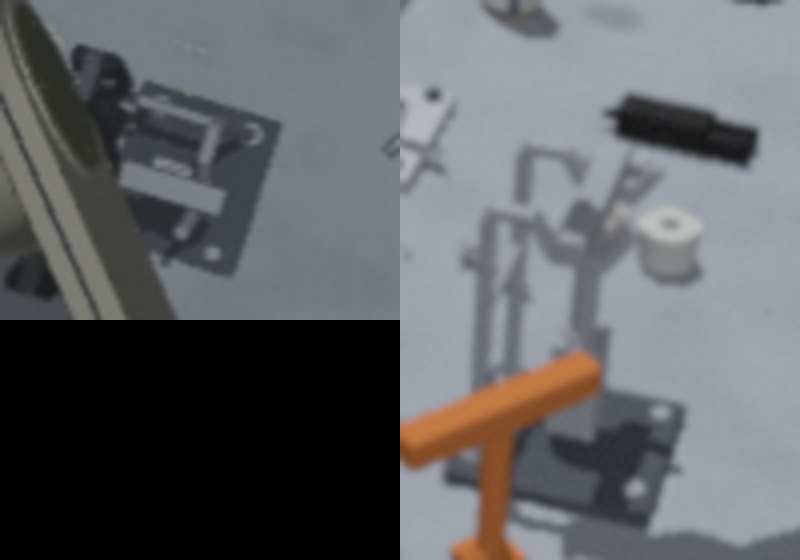

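The bar hangs upright with its cross handle across both rods (side crop about (590,225)). Its handle centre at (478.6,293,170) is within 4 mm of the saddle. The lever tip at about (586,−51,144) means the clamp is closed. The ring is in place, the can is standing and the gripper is clear.

```bash
python3 -c "
from bench import job
print(job.hand_in())"
```

```text
the job is handed in; nothing more can be done
None
```

I clamped the ring: the lever rests closed with the pad on the ring, the bar hangs back on its stand, and the can is still standing. The job was handed in at about 19 s; the hand-in returned no verdict, so those states come from my last camera check.

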